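# Touch-dry test of sprayed panels

## Robot

A 6-joint arm with a two-finger parallel gripper is mounted at the origin on a cart in front of the work surface, level with it; the furniture and walls round the work are solid. World frame = base frame: x ahead of the robot, y to its left, z up, the work surface at z = 0. Lengths are in m, angles in rad, forces in N, time in s.
With the tool pointing down it reaches from about 0.3 to 0.775 m from the base axis. Payload 14.6 kg.
Tool frame: the origin (TCP) lies at the very end of the fingers, on their centre line; the grasp point (between the pads) lies 19 mm behind it; z points along the fingers, y is the line along which they close (so a half turn about z gives the same grasp; the last joint's range is limited). The gripper opens to 94 mm and grips with 3 to 60 N. Pads are 16 mm wide; open, the fingers measure 119 mm over their backs; the gripper's body (75 mm by 177 mm) begins 78 mm behind the grasp point.
Start: joints at [1.04, 0.3, 1.521, -0, 1.321, -0.067], TCP at [0.246, 0.492, 0.205] pointing down, gripper open.
Joint ranges: [-3.03, 3.03], [-0.79, 2.21], [0.23, 2.52], [-1.04, 4.18], [0, 3.07], [-2.55, 2.55]. Speed limits (rad/s): [2.22, 2.22, 2.57, 3.14, 3.14, 3.14].

## Interface

Orientations are given as [roll, pitch, yaw] about the fixed x, y, z axes, in that order (R = Rz(yaw) Ry(pitch) Rx(roll)).
In Python, from station import ctrl gives the robot as it stands.
- The arm moves only by the shell command python3 -m pendant 'ROWS' [OPENING] [FORCE]. ROWS is JSON, a list of rows, each a list of 2 entries, a list of its own where there are three numbers: the shift along the world's x, y, z in cm, then the turn about the world's z in rad. A call has 1 to 20 rows; each row shifts and turns the commanded pose from where the row before left it; what a row does not reach is not made up. A row lasts 1/12 s, in which the tool goes at most 41.7 mm and 7.16 degrees, less where a joint would pass 70% of its speed; a pose out of reach is approached as far as the arm can. A call is refused whole if a number of a shift passes 4.17 or a number of a turn 0.125, either way. A call with a gripper value outside its range is refused whole. OPENING is the opening, from 0 (shut) to 1 (fully open), set as the call begins (- or left out, the last holds). The fingers move at their own pace and stop on an object; FORCE is the grip in N (left out, the last holds). Time passes only in rows, so rows that do not move let the fingers close. It gives the time, the measured TCP pose, the force, the opening and the grip force at its end, in the units of the state.
- ctrl.get_obs(): the state, without advancing time (a new reading comes with each control period).
- ctrl.camera(name): name is "scene" or "top" or "wrist"; returns a dict with "color" (400x640x3 uint8, red, green, blue), "intrinsics" (3x3 intrinsics, pixels), "k1" (the pictures are not rectified: a ray, as slopes to the right and down, at radius r is drawn at 1 + k1 r^2 times it, then the intrinsics apply), "camera_from_world" (4x4, takes a point from world to camera coordinates). Camera axes: x right, y down, z forward; pixel columns grow to the right and rows downward; lengths in m; the calibration is good to about 2 mm. A picture is of the moment at which its call begins. There is no depth.
- ctrl.hand_in(): hands the job in; it is judged then, once.
The state is a dict: "time_s": time; "qpos": joint angles; "joint_vel": joint speeds; "tau": joint torques, N m; "ee_pos": TCP position; "eef_rot": TCP orientation; "force": force on the tool from outside, world axes, zero at the start; "moment": the same for the moment, N m; "grip_width": finger opening in m; "grip_force": force on a finger pad.
Only numpy, scipy, OpenCV 4.12 (cv2) and the standard library are available. Lean on these libraries where they do the work, as an engineer would, in place of code of your own. Each camera call takes 0.05 s, during which the arm holds its last target. There are 200 camera calls.

## Task

Check whether the two older coats are touch-dry: with the fingertips lightly touch the round test tab of the grey panel, then that of the red panel, and draw the hand back clear. The panels give on springs: neither push one down to its stop nor pull one up, and keep off the painted show faces. The yellow panel is still wet, so do not touch it at all, and leave the tins, the filter and the sanding block where they are.

Things in the scene. Friction and masses are not known exactly. Their poses are not given: they have to be found in the camera images.
- grey_tab (a point): Round test tab of the grey (undercoat) panel: flat painted disc, 48 mm across, 3 mm thick, with a ring of white dots, held out from one long edge of the painted sheet by a neck 20 mm wide (16 mm gap between disc and sheet). Origin: centre of its top surface, 70 mm above the bench; z up. Tab and sheet form one rigid panel on a sprung stem.
- grey_face (a point): The grey (undercoat) painted show face: a flat sheet 90 x 110 x 3 mm, level, not to be touched. Origin: centre of its top surface, 70 mm above the bench; x and y along its 90 and 110 mm sides. The tab's centre lies 85 mm from here along -x of this frame, roughly towards the robot. The stand below is fixed: round foot 84 mm across, post 32 mm across up to 44 mm.
- red_tab (a point): Round test tab of the red (topcoat) panel: flat painted disc, 48 mm across, 3 mm thick, with a ring of white dots, held out from one long edge of the painted sheet by a neck 20 mm wide (16 mm gap between disc and sheet). Origin: centre of its top surface, 70 mm above the bench; z up. Tab and sheet form one rigid panel on a sprung stem.
- red_face (a point): The red (topcoat) painted show face: a flat sheet 90 x 110 x 3 mm, level, not to be touched. Origin: centre of its top surface, 70 mm above the bench; x and y along its 90 and 110 mm sides. The tab's centre lies 85 mm from here along -x of this frame, roughly towards the robot. The stand below is fixed: round foot 84 mm across, post 32 mm across up to 44 mm.
- yellow_tab (a point): Round test tab of the yellow (still wet) panel: flat painted disc, 48 mm across, 3 mm thick, with a ring of white dots, held out from one long edge of the painted sheet by a neck 20 mm wide (16 mm gap between disc and sheet). Origin: centre of its top surface, 70 mm above the bench; z up. Tab and sheet form one rigid panel on a sprung stem.
- yellow_face (a point): The yellow (still wet) painted show face: a flat sheet 90 x 110 x 3 mm, level, not to be touched. Origin: centre of its top surface, 70 mm above the bench; x and y along its 90 and 110 mm sides. The tab's centre lies 85 mm from here along -x of this frame, roughly towards the robot. The stand below is fixed: round foot 84 mm across, post 32 mm across up to 44 mm.
- grey_panel (a joint): How far the grey panel (tab and sheet) is pushed straight down on its spring, in m: 0 at rest, grows as it sinks, 1 mm for each 0.6 N, hard stop at 0.020 (12 N); negative if pulled up. It springs back when let go.
- red_panel (a joint): How far the red panel (tab and sheet) is pushed straight down on its spring, in m: 0 at rest, grows as it sinks, 1 mm for each 0.6 N, hard stop at 0.020 (12 N); negative if pulled up. It springs back when let go.
- tin_red: Small red paint tin, 58 mm across and 58 mm tall, loose, standing in front of the panels on the robot's side. Origin: centre of its underside.
- mask_filter: Grey round respirator filter with a pink band, 70 mm across and 33 mm tall, loose, in front of the panels on the robot's side. Origin: centre of its underside.
- tin_plain: Small green paint tin, 68 mm across and 60 mm tall, loose, beyond the panels. Origin: centre of its underside.
- sanding_block: Black sanding block, 60 x 111 x 27 mm, loose, beyond the panels. Origin: centre of its underside.

How it is judged:
By the outcome, as a careful person would: the job done as asked, in the order asked, and still so for the second after the job is handed in, with the robot touching nothing.
It also fails if it takes over 38 s, if anything falls off the work surface, if the arm or the gripper's body presses on something with over 40 N, if the wrist force passes 120 N, or if a joint passes its speed limit or range.

## Working session

There is one attempt and no reset: what is moved stays moved. The work goes in short steps, Python scripts to look and compute and a shell command to move; the robot and the scene stay as the last step left them, time stands still between calls to the robot, and variables do not carry over. Pictures are saved under pics/ and viewed, at most 10 in all, crops included, and the job is handed in when it is done.

```bash
mkdir -p pics; cat > h.py <<'E'
import numpy as np, cv2
from station import ctrl
def ray(c,uv):
    K=np.array(c["intrinsics"]);k=c["k1"]
    d=(np.array(uv,float)-K[:2,2])/[K[0,0],K[1,1]]
    s=d.copy()
    for _ in range(20): s=d/(1+k*(s@s))
    T=np.array(c["camera_from_world"]);R=T[:3,:3]
    return -R.T@T[:3,3], R.T@np.array([s[0],s[1],1])
def plane(c,uv,z):
    o,d=ray(c,uv); return o+d*(z-o[2])/d[2]
def save(c,n): cv2.imwrite(f"pics/{n}.png",c["color"][:,:,::-1])
E
python3 - <<'E'
from h import *
for n in("top","scene"):
    c=ctrl.camera(n);save(c,n+"1");np.save(n+"1.npy",c,allow_pickle=True)
    print(n,ray(c,(320,200)))
E
```

```text
top (array([0.43589228, 0.02936889, 1.3465929 ]), array([ 0.1155192 ,  0.00528202, -0.99329902]))
scene (array([-0.26103735, -0.57834298,  0.85766282]), array([ 0.65815845,  0.45576285, -0.59955581]))
```

View pics/top1.png

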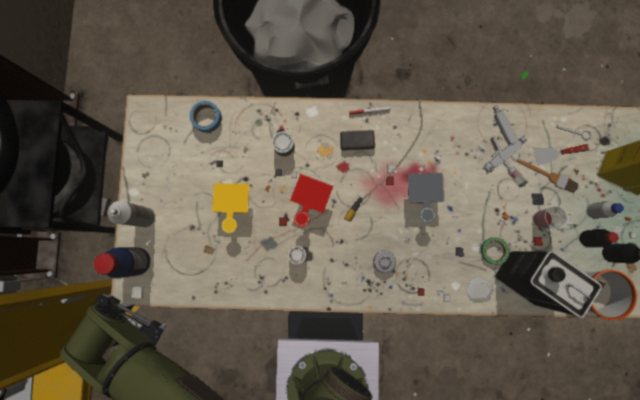

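View pics/scene1.png

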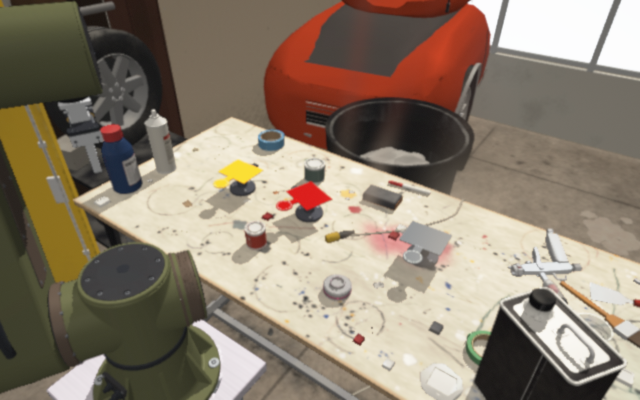

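The top view shows the grey panel at about (425,187) with its tab at (428,215). The red panel is at (312,195) with its tab at (302,218), and the yellow tab is at (230,226). The red tin (298,256) and the filter (384,261) stand on the robot's side, and the scene view agrees. Next I'll measure the positions.

```bash
python3 - <<'E'
from h import *
c=np.load("top1.npy",allow_pickle=True).item()
im=c["color"]; 
hsv=cv2.cvtColor(im,cv2.COLOR_RGB2HSV)
def face(mask,box,name):
    u0,v0,u1,v1=box; m=np.zeros_like(mask);m[v0:v1,u0:u1]=mask[v0:v1,u0:u1]
    n,l,s,ce=cv2.connectedComponentsWithStats(m); k=1+s[1:,4].argmax(); M=(l==k).astype(np.uint8)
    # sheet = opening removes disc/neck
    S=cv2.morphologyEx(M,cv2.MORPH_OPEN,np.ones((19,19)) if 0 else cv2.getStructuringElement(cv2.MORPH_ELLIPSE,(21,21)))
    mm=cv2.moments(S,True); f=(mm['m10']/mm['m00'],mm['m01']/mm['m00'])
    r=cv2.minAreaRect(cv2.findContours(S,0,2)[0][0])
    T=cv2.morphologyEx(cv2.subtract(M,cv2.dilate(S,np.ones((5,5)))),cv2.MORPH_OPEN,cv2.getStructuringElement(cv2.MORPH_ELLIPSE,(9,9)))
    mt=cv2.moments(T,True); t=(mt['m10']/max(mt['m00'],1),mt['m01']/max(mt['m00'],1))
    pf,pt=plane(c,f,.07),plane(c,t,.07)
    print(name,M.sum(),np.round(f,1),r,np.round(t,1),pf.round(4),pt.round(4),"d",np.linalg.norm(pf-pt).round(4))
h,s,v=cv2.split(hsv)
face(((s>150)&((h<6)|(h>174))&(v>90)).astype(np.uint8),(285,168,340,235),"red")
face(((s>150)&(h>18)&(h<32)&(v>150)).astype(np.uint8),(205,175,255,240),"yel")
print(im[187,425],im[215,428],im[200,450],im[235,423],hsv[187,425],hsv[215,428])
a=im.astype(int)
face(((a[...,0]-a[...,2]<6)&(a[...,2]>75)).astype(np.uint8),(400,165,450,228),"grey")
for n,p,z in(("tin",(298,255),.058),("filter",(384,260),.033)): print(n,plane(c,p,z).round(3))
cv2.imwrite("pics/crop.png",cv2.resize(im[160:280,200:460,::-1],None,fx=3,fy=3,interpolation=2))
E
```

```text
red 1154 [311.1 193.4] ((311.0, 193.5), (34.46882247924805, 28.776723861694336), 18.43494987487793) [301.5 217.7] [0.6042 0.0639 0.07  ] [0.5285 0.0915 0.07  ] d 0.0806
yel 1197 [230.2 197.8] ((230.0, 198.0), (28.0, 34.0), 90.0) [229.4 224.7] [0.5846 0.3132 0.07  ] [0.5014 0.3115 0.07  ] d 0.0832
[85 86 88] [85 88 90] [163 154 135] [94 88 78] [110   9  88] [102  14  90]
grey 1143 [425.4 187.7] ((425.5, 188.0), (28.0, 33.0), 90.0) [427.  214.5] [ 0.6304 -0.2879  0.07  ] [ 0.5477 -0.2926  0.07  ] d 0.0828
tin [0.415 0.099 0.058]
filter [ 0.406 -0.167  0.033]
```

View pics/crop.png

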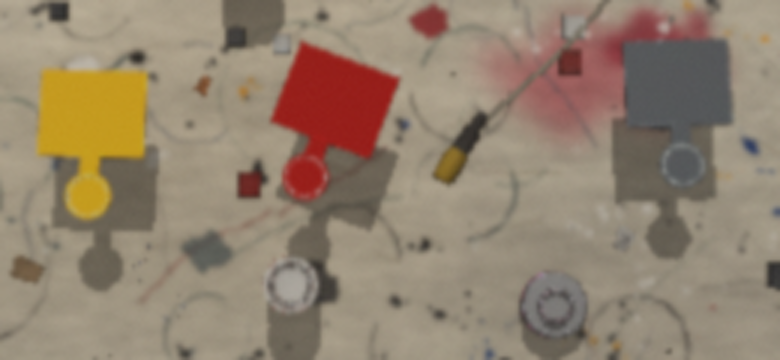

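The measurements hold up: tab-to-face distance is about 83 mm against the given 85, and the neck pulls the tab centroid slightly toward the sheet. Correcting for that puts the grey tab at about (0.546,-0.293) and the red tab at about (0.525,0.093). I'll shut the gripper and travel high towards the grey panel.

```bash
python3 -m pendant '[[[0.5,-1.5,0],0],[[1.3,-3.2,0],0],[[1.3,-3.4,0],0],[[1.3,-3.4,0],0],[[1.3,-3.4,0],0],[[1.3,-3.4,0],0],[[1.3,-3.4,0],0],[[1.3,-3.4,0],0],[[1.3,-3.4,0],0],[[1.3,-3.4,0],0],[[1.3,-3.4,0],0],[[1.3,-3.4,0],0],[[1.3,-3.4,0],0],[[1.3,-3.4,0],0],[[1.3,-3.4,0],0],[[1.3,-3.4,0],0],[[1.3,-3.4,0],0],[[1.3,-3.4,0],0],[[1.3,-3.4,0],0],[[1.3,-3.4,0],0]]' 0 5
```

```text
time_s: 1.77
ee_pos: [0.4982, -0.169, 0.2052]
eef_rot: [-3.142, -0.0, 2.678]
force: [0.4, 0.5, 0.1]
grip_width: 0.0003
grip_force: 0.0
```

```bash
python3 -m pendant '[[[1.0,-3.2,0],0],[[1.0,-3.2,-0.5],0],[[1.0,-3.0,-1],0],[[0.8,-2.0,-1],0],[[0.5,-0.8,-1],0],[[0,0,0],0],[[0,0,0],0]]'; python3 - <<'E'
from h import *
c=ctrl.camera("wrist");save(c,"w1");np.save("w1.npy",c,allow_pickle=True)
print(ctrl.get_obs()["ee_pos"])
T=c["camera_from_world"];K=c["intrinsics"]
for n,P in(("grey",[.5455,-.2927,.07]),("tcp",ctrl.get_obs()["ee_pos"])):
    p=T[:3,:3]@np.array(P)+T[:3,3];s=p[:2]/p[2];s=s*(1+c["k1"]*(s@s));print(n,p,K[0,0]*s[0]+K[0,2],K[1,1]*s[1]+K[1,2])
E
```

```text
time_s: 2.35
ee_pos: [0.5406, -0.2889, 0.1697]
eef_rot: [3.141, -0.002, 2.677]
force: [-0.5, -0.4, 0.3]
grip_width: 0.0003
grip_force: 0.0
[ 0.54086623 -0.28853953  0.17060246]
grey [-0.00151763  0.0059821   0.29100734] 318.9130713529486 203.21763259756332
tcp [9.95313425e-05 2.65896952e-02 1.92354678e-01] 320.5309326750034 236.43284144649
```

View pics/w1.png

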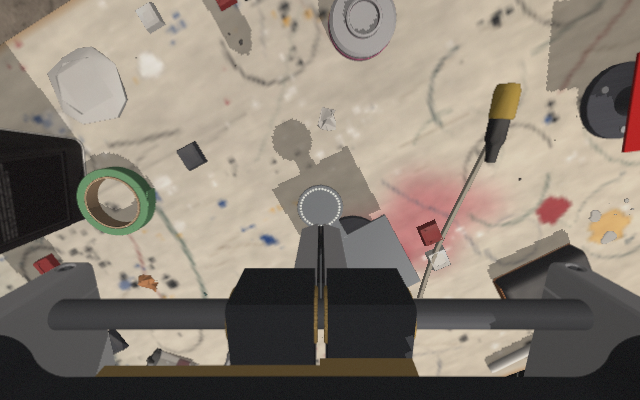

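The wrist view shows the grey tab centred at (320,206), within about 1 mm of the predicted (319,203). The finger tips sit just behind it. I'll descend over the tab.

```bash
python3 -m pendant '[[[0.3,-0.4,-1.5],0],[[0,0,-2.5],0],[[0,0,-2],0],[[0,0,-1.5],0],[[0,0,-0.8],0],[[0,0,-0.4],0],[[0,0,0],0],[[0,0,0],0]]'
```

```text
time_s: 3.07
ee_pos: [0.5445, -0.2931, 0.0847]
eef_rot: [-3.141, 0.002, 2.678]
force: [0.1, -0.2, 0.0]
grip_width: 0.0001
grip_force: 0.0
```

```bash
python3 -m pendant '[[[0,0,-0.4],0],[[0,0,-0.4],0],[[0,0,-0.4],0],[[0,0,-0.3],0],[[0,0,-0.2],0],[[0,0,-0.1],0],[[0,0,0],0],[[0,0,0],0],[[0,0,0],0]]'
```

```text
time_s: 3.82
ee_pos: [0.5441, -0.2931, 0.0656]
eef_rot: [-3.142, 0.0, 2.678]
force: [-0.7, 0.7, 1.8]
grip_width: 0.0003
grip_force: 1.4
```

```bash
python3 -m pendant '[[[0,0,-0.1],0],[[0,0,0],0],[[0,0,0],0],[[0,0,0],0]]'; python3 - <<'E'
from h import *
c=ctrl.camera("wrist");save(c,"w2");print(ctrl.get_obs()["force"],ctrl.get_obs()["ee_pos"])
E
```

```text
time_s: 4.15
ee_pos: [0.544, -0.2931, 0.0645]
eef_rot: [-3.142, 0.0, 2.678]
force: [-1.2, 0.7, 2.9]
grip_width: 0.0004
grip_force: 1.7
[-0.60077286  1.1172349   3.02002578] [ 0.54405016 -0.29313692  0.06451216]
```

View pics/w2.png

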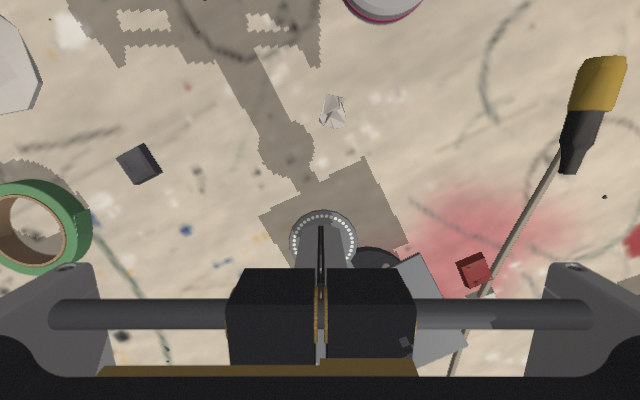

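The fingertips rest inside the dot ring of the grey tab, centred at about (322,240), with a force of about 3 N. Next I'll lift off and go to red.

```bash
python3 -m pendant '[[[0,0,0.4],0],[[0,0,1],0],[[0,0,2],0],[[0,0,2.5],0],[[0,0,2.5],0],[[-0.2,1.6,1.5],0],[[-0.2,3.2,0],0],[[-0.2,3.5,0],0],[[-0.2,3.5,0],0],[[-0.2,3.5,0],0],[[-0.2,3.5,0],0],[[-0.2,3.5,0],0],[[-0.2,3.5,0],0],[[-0.2,3.5,0],0],[[-0.2,3.5,0],0],[[-0.2,3.2,0],0],[[-0.1,1.5,0],0],[[0,0.5,0],0],[[0,0,0],0],[[0,0,0],0]]'; python3 - <<'E'
from h import *
c=ctrl.camera("wrist");save(c,"w3")
print(ctrl.get_obs()["ee_pos"])
hsv=cv2.cvtColor(c["color"],cv2.COLOR_RGB2HSV);h,s,v=cv2.split(hsv)
m=((s>150)&((h<6)|(h>174))&(v>90)).astype(np.uint8)
g=cv2.GaussianBlur(c["color"],(3,3),0)
T=c["camera_from_world"];K=c["intrinsics"]
p=T[:3,:3]@np.array([.5245,.0925,.07])+T[:3,3];s=p[:2]/p[2];s=s*(1+c["k1"]*(s@s));print("pred",K[0,0]*s[0]+K[0,2],K[1,1]*s[1]+K[1,2])
E
```

```text
time_s: 5.87
ee_pos: [0.5212, 0.0862, 0.1637]
eef_rot: [-3.142, 0.0, 2.678]
force: [0.3, 0.1, -0.8]
grip_width: 0.0001
grip_force: 0.0
[0.5211712  0.08587971 0.16360961]
pred 327.2370967402085 199.08369319079088
```

View pics/w3.png

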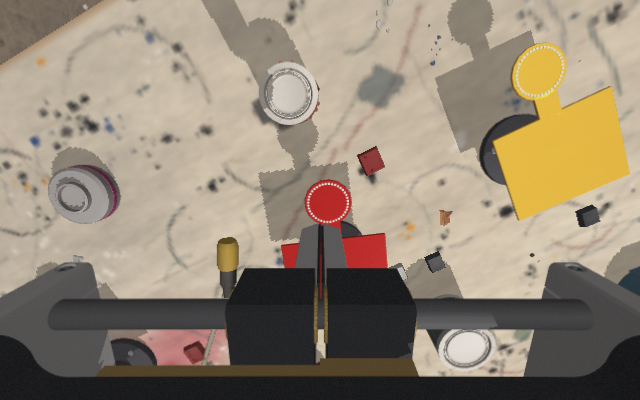

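The red tab is centred at (327,202), within about 1 mm of the prediction, and the yellow panel is well off to the side. I'll descend.

```bash
python3 -m pendant '[[[0.2,0.6,-1],0],[[0,0,-2],0],[[0,0,-2],0],[[0,0,-1.5],0],[[0,0,-0.8],0],[[0,0,-0.5],0],[[0,0,0],0],[[0,0,0],0]]'; python3 -m pendant '[[[0,0,-0.4],0],[[0,0,-0.4],0],[[0,0,-0.4],0],[[0,0,-0.3],0],[[0,0,-0.2],0],[[0,0,-0.2],0],[[0,0,0],0],[[0,0,0],0],[[0,0,0],0]]'
```

```text
time_s: 6.58
ee_pos: [0.5234, 0.0927, 0.0859]
eef_rot: [3.141, 0.0, 2.677]
force: [0.8, -0.5, 0.2]
grip_width: 0.0005
grip_force: 0.0
time_s: 7.33
ee_pos: [0.523, 0.0929, 0.0666]
eef_rot: [-3.142, -0.0, 2.678]
force: [-1.5, 0.6, 2.1]
grip_width: 0.0006
grip_force: 1.1
```

```bash
python3 -m pendant '[[[0,0,-0.2],0],[[0,0,0],0],[[0,0,0],0],[[0,0,0],0]]'; python3 - <<'E'
from h import *
c=ctrl.camera("wrist");save(c,"w4");print(ctrl.get_obs()["force"],ctrl.get_obs()["ee_pos"])
E
```

```text
time_s: 7.67
ee_pos: [0.5231, 0.0929, 0.0646]
eef_rot: [3.141, 0.0, 2.678]
force: [-0.7, 0.2, 3.1]
grip_width: 0.0007
grip_force: 1.7
[ 0.02027528 -0.61289952  4.09547173] [0.52314859 0.09290786 0.06457967]
```

View pics/w4.png

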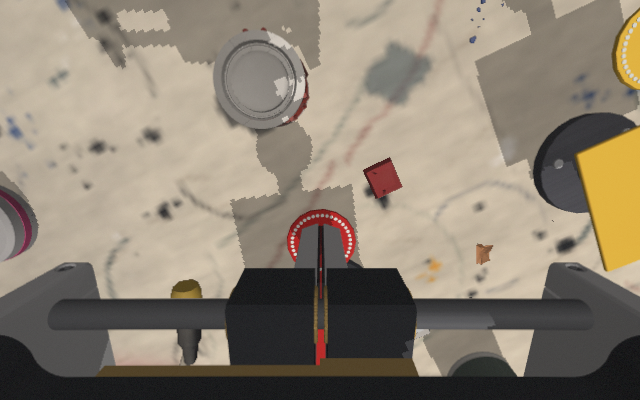

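The fingertips are centred on the red tab at about (321,240), with a force of 3–4 N. I'll lift straight up and draw back clear.

```bash
python3 -m pendant '[[[0,0,0.4],0],[[0,0,1],0],[[0,0,2],0],[[0,0,2.5],0],[[0,0,2.5],0],[[0,0,2.5],0],[[0,0,2.5],0],[[-1,0,1.5],0],[[-2,-0.5,0],0],[[-2.5,-0.5,0],0],[[-2.5,-0.5,0],0],[[-2,-0.5,0],0],[[-1,0,0],0],[[-0.4,0,0],0],[[0,0,0],0],[[0,0,0],0],[[0,0,0],0],[[0,0,0],0]]'; python3 - <<'E'
from h import *
c=ctrl.camera("scene");save(c,"s2");print(ctrl.get_obs()["joint_vel"])
E
```

```text
time_s: 9.22
ee_pos: [0.4095, 0.073, 0.2132]
eef_rot: [-3.141, -0.0, 2.678]
force: [-1.0, -0.4, 0.0]
grip_width: 0.0004
grip_force: 0.0
[-0.00205735 -0.00408704  0.00403017  0.00182748 -0.00105688  0.00030563]
```

View pics/s2.png

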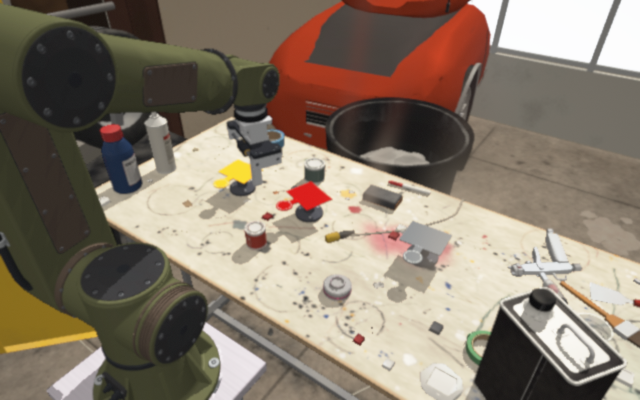

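All panels and loose items are where they were: red tin (256,234), filter (337,287), green tin (314,170), block (382,197). The hand is clear above the bench.

```bash
python3 -c "
from station import ctrl
print(ctrl.hand_in())"
```

```text
the job is handed in; nothing more can be done
None
```

I touched the grey tab and then the red tab lightly (about 3–4 N each, panels sinking about 5 mm of their 20 mm travel), touched nothing else, drew the hand back clear and handed the job in at about 9 s.

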